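Shut a logger capsule and hold it pressed in the V-rest of its reader

TASK

Fold the open lid of the temperature-logger capsule right down, edge to edge, while the capsule stands in its loading stand. Then carry the shut capsule to the reader and lay it in the V-rest, lid uppermost and centred along the rest (either way round), so that its round steel collars lie on both contact rails, and finish while still holding it there, pressed firmly (about 20 N, never over 50 N on a rail) down onto both rails: do not let up at the end. Leave the bottle, the dish and the brush where they are.

Things in the scene. Friction and masses are not known exactly. Their poses are not given: they have to be found in the camera images.
- stand: fixed loading stand for the capsule: black plate 150 x 90 x 8 mm, on it a grey bed 74 (x) x 30 (y) mm with its top 30 mm above the table and four steel corner posts 8 x 7 mm, tops 38 mm above the table, at x = +-32, y = +-25 mm. Origin at the centre of its underside, on the table; x along the capsule's axis, z up. It and the reader may change places
- capsule: loose capsule, about 0.25 kg, 130 mm long. Origin on its axis at mid-length, 50 mm above the table at the start; x along its axis, z up towards the lid. At each end a round steel collar, 48 mm in diameter, 26 mm long (|x| 39 to 65 mm), between them an amber lower shell and the hinged lid. With the lid shut the flat top, 18 mm wide, is at z = +20 mm
- belly (a point): centre of the flat underside of the capsule's lower shell, at z = -20 mm; it stands on the stand's bed between the posts. The shell is a trough 78 mm long and 40 mm wide with its rim at z = 0. Once shut, the sides (y = +-20 mm) are vertical from z = -20 to +9 mm: grip there from above, over both halves; hinge knuckles 24 to 36 mm from the middle stand out 3.5 mm on the +y side
- lid (a joint): opening angle of the capsule's lid (rad): 0 = shut, rim on rim; up to 1.8; starts open at 0.6 to 1.2. A stiff hinge (about 0.02 N m of friction): it stays where it is left, there is no catch. The lid is an amber half shell 77 mm long, 40 mm wide from hinge to free edge, 20 mm high, with bevelled shoulders
- lid_hinge (a point): middle of the lid's hinge line, which runs along the capsule's x at y = +20, z = 0 mm in the capsule
- lid_edge (a point): middle of the lid's free rim edge, 40 mm from the hinge; at y = -20, z = 0 mm in the capsule when shut, and swinging up and over towards +y as the lid opens
- rest: fixed reader with the V-rest: grey plate 170 x 110 x 12 mm with two aluminium V-blocks, at x from -70 to -46 and from 46 to 70 mm, one under each collar; the gap of 92 mm between them is free for the fingers above the plate (12 mm). A white housing 40 mm high stands at the +x end (x from 85 to 120 mm). Origin at the centre of the plate's underside, on the table; x along the V, z up
- seat (a point): where the capsule's axis and middle lie when it is fully seated: 60 mm above the table, over the rest's origin; axes as the rest's
- rail_left: fixed steel contact rail, the V's flank on the rest's +y side: two flat strips, each 24 mm along x and 34 mm wide, sloping at 45 degrees, one on each V-block; the strips reach from 28 mm below the seat height (6 mm off the middle) to 4 mm below it (30 mm off the middle). Its origin is that of the rest
- rail_right: the same on the rest's -y side. Its origin is that of the rest
- flask: bystander: amber bottle 56 mm in diameter, 110 mm high, standing beyond the work, near the middle; origin at the centre of its underside
- dish: bystander: steel bowl 90 mm in diameter, 40 mm high; origin at the centre of its underside; to the far right
- brush: bystander: hand brush lying on the table at the far left
There are look-alikes about, which are no part of the job. What is shaped like the stand but purple is not meant.

How it is judged:
On the way, in this order (a step that is already met when the one before it is completed fails the run):
1. the lid is shut (under 0.05 rad) while the capsule stands in the loading stand (within 8 mm of its place) (value of joint lid below 0.05 rad and distance of capsule from where it was at the start of the episode below 0.008 m), for 0.2 s.
2. the shut capsule (lid under 0.1 rad) is lifted clear of the stand (its axis over 75 mm above the table) (height (world z) of capsule above 0.075 m and value of joint lid below 0.1 rad and contact force between capsule and stand below 0.05 N), for 0.1 s.
At the end, for the whole second after the job is handed in: Lid shut (under 0.05 rad); capsule within 6 mm along, 2 mm across, +2/-3 mm in height of the seat, axis within 0.04 rad of the V, lid uppermost (within 0.2 rad), at rest, and pressed so that each contact rail bears more than 4 N (its weight alone gives about 2 N) (value of joint lid below 0.05 rad and x of capsule in the frame of seat between -0.006 and 0.006 m and y of capsule in the frame of seat between -0.002 and 0.002 m and z of capsule in the frame of seat between -0.003 and 0.002 m and angle between the x axis of capsule and the x axis of rest, either way round below 0.04 rad and angle between capsule's own z axis and vertical below 0.2 rad and contact force between capsule and rail_left above 4 N and contact force between capsule and rail_right above 4 N and linear speed of capsule below 0.02 m/s); the arm keeps its last pose, push and grip.
It fails at once if the capsule is pressed on the reader with more than 50 N on one rail (contact force between capsule and rail_left above 50 N or contact force between capsule and rail_right above 50 N).
It fails at once if a bystander is moved by more than 30 mm (distance of any of flask, dish, brush from where it was at the start of the episode above 0.03 m).
It also fails if it takes over 53 s, if anything falls off the work surface, if the arm or the gripper's body presses on something with over 40 N, if the wrist force passes 120 N, or if a joint passes its speed limit or range.

ROBOT

A 6-joint arm with a two-finger parallel gripper is mounted at the origin on the work surface. World frame = base frame: x ahead of the robot, y to its left, z up, the work surface at z = 0. Lengths are in m, angles in rad, forces in N, time in s.
With the tool pointing down it reaches from about 0.425 to 0.925 m from the base axis. Payload 12.5 kg.
Tool frame: the origin (TCP) lies on the centre line of the jaws, within the pads' length; the fingertips stand 11 mm ahead of it and the grasp point (between the pads) lies 8 mm behind it; z points along the fingers, y is the direction in which the jaws open and shut (so a half turn about z gives the same grasp; the last joint's range is limited). The gripper opens to 85 mm and grips with 20 to 120 N. Pads are 22 mm wide; open, the fingers measure 114 mm over their backs; the gripper's body (76 mm by 85 mm) begins 54 mm behind the grasp point. The pads swing forward as they close: fully open they stand 13 mm farther back than shut.
Start: joints at [1.093, 0.491, 1.559, -0, 1.092, -0.106], TCP at [0.227, 0.582, 0.242] pointing down, gripper open.
Joint ranges: [-3.1, 3.1], [-0.84, 2.19], [0.05, 2.79], [-1.13, 4.28], [0.06, 2.93], [-2.69, 2.69]. Speed limits (rad/s): [2.22, 2.22, 2.79, 3.14, 3.14, 3.14].

INTERFACE

Orientations are given as a unit quaternion [w, x, y, z].
In Python, from bench import status, get_image, hand_in, models gives the robot as it stands. The module is installed in compiled form; this text tells all that it offers.
- The arm moves only by the tool step_arm, never from a script. Its argument "series" is one flat list of numbers, 7 for each row, row after row: the opening, from 0 (shut) to 1 (fully open), then the shift along the tool's x, y, z in m, then the turn, a rotation vector about the tool's x, y, z in rad. A call has 1 to 8 rows; each row is the pose to reach, as a shift and turn from the pose commanded when the call began, along the tool's axes at that moment; what a row does not reach only later rows make up. A row lasts 1/8 s, in which the tool goes at most 62.5 mm and 10.7 degrees, less where a joint would pass 70% of its speed; a pose out of reach is approached as far as the arm can. A call with a gripper value outside its range is refused whole. The fingers move at their own pace and stop on an object; "force" is the grip in N (left out, the last holds). Time passes only in rows, so rows that repeat a pose let the fingers close. It gives the time, the measured TCP pose, the force and the opening at its end, in the units of the state.
- status.observe(): the state, without advancing time (a new reading comes with each control period).
- get_image(name): name is "side" or "top"; returns a dict with "image" (384x512x3 uint8, red, green, blue), "fx", "fy", "cx", "cy" (pixels), "rvec" (rotation vector, rad) and "tvec" (3), from world to camera coordinates, as OpenCV has them. Camera axes: x right, y down, z forward; pixel columns grow to the right and rows downward; lengths in m; the calibration is good to about 2 mm. A picture is of the moment at which its call begins. There is no depth.
- hand_in(): hands the job in, once; it reports no verdict.
Trained networks look in a picture, given as the dict that the camera call returned (one of the last four; its "shot" number tells which), for a name from the list of things; names that differ only in an ending like _2 or _b are one class to them, and where a whole thing is asked for, a point or a joint stands for the part that bears it (a point fixed in the world has none). Each returns a list of dicts, best first, with "conf" (0 to 1); they miss things now and then, are a little off and sometimes report something else, mostly with a low value. They report only what shows in the picture. A call takes as long as a camera call. They do not tell look-alikes from the thing itself.
- models.spot_in(thing, picture): "centre" ([x, y, z] in m, in world coordinates, good to about 4 mm: the middle of the surface that is visible of it).
- models.place_of(thing, picture): "centre" ([x, y, z] in m, in world coordinates, good to about 4 mm: a listed point, or the origin of a listed thing).
The state is a dict: "time": time; "joints": joint angles; "qvel": joint speeds; "effort": joint torques, N m; "tool_pos": TCP position; "orientation": TCP orientation; "wrist_force": force on the tool from outside, world axes, zero at the start; "torque": the same for the moment, N m; "grip_width": finger opening in m.
Only numpy, scipy, OpenCV 4.12 (cv2) and the standard library are available. Lean on these libraries where they do the work, as an engineer would, in place of code of your own. Each camera call takes 0.05 s, during which the arm holds its last target.

## Working session

There is one attempt and no reset: what is moved stays moved. The work goes in short steps, Python scripts to look and compute and a tool call to move; the robot and the scene stay as the last step left them, time stands still between calls to the robot, and variables do not carry over. Pictures are saved under pics/ and viewed, and the job is handed in when it is done.

Besides the shell and the picture viewer there is one more tool, called after "Emit:" as name(argument=value, ...) on one line, values as JSON. step_arm: Moves the arm, as the interface text tells. Its arguments: {"type":"object","properties":{"series":{"type":"array"},"force":{"type":"number"}},"required":["series"]}

```bash
ls; mkdir -p pics; cat > h.py <<'E'
import numpy as np, cv2
from bench import status, get_image, hand_in, models
from scipy.spatial.transform import Rotation as R
def proj(p,d):
    K=np.array([[d['fx'],0,d['cx']],[0,d['fy'],d['cy']],[0,0,1]])
    return cv2.projectPoints(np.array(p,float).reshape(-1,3),np.array(d['rvec'],float),np.array(d['tvec'],float),K,None)[0].reshape(-1,2)
def ray(uv,d):
    Rm=R.from_rotvec(np.array(d['rvec']).ravel()).as_matrix();t=np.array(d['tvec']).ravel()
    c=-Rm.T@t; v=Rm.T@np.array([(uv[0]-d['cx'])/d['fx'],(uv[1]-d['cy'])/d['fy'],1]); return c,v
def atz(uv,d,z):
    c,v=ray(uv,d); return c+v*(z-c[2])/v[2]
def tri(a,da,b,db):
    c1,v1=ray(a,da);c2,v2=ray(b,db)
    s=np.linalg.lstsq(np.stack([v1,-v2],1),c2-c1,rcond=None)[0]
    p,q=c1+s[0]*v1,c2+s[1]*v2
    return (p+q)/2,np.linalg.norm(p-q)
def save(d,n,s=1.5,crop=None):
    im=cv2.cvtColor(d['image'],cv2.COLOR_RGB2BGR)
    if crop: x0,y0,x1,y1=crop; im=im[y0:y1,x0:x1]
    cv2.imwrite('pics/'+n,cv2.resize(im,None,fx=s,fy=s,interpolation=cv2.INTER_CUBIC))
E
python3 - <<'E'
from h import *
np.set_printoptions(precision=4,suppress=True)
print(status.observe())
for n in ['side','top']:
    d=get_image(n); save(d,n+'0.png')
    print(n,d['fx'],d['cx'],d['cy'],ray((256,192),d))
    for t in ['stand','capsule','belly','lid_hinge','lid_edge','rest','seat','flask','dish','brush']:
        r=models.place_of(t,d)
        print(t,[(np.round(x['centre'],4).tolist(),round(x['conf'],2),proj(x['centre'],d).round().tolist()) for x in r[:3]])
E
```

```text
pics
{'time': 0.0, 'joints': array([ 1.0934,  0.4916,  1.5595, -0.    ,  1.0917, -0.1056]), 'qvel': array([ 0.0008,  0.0004,  0.0008, -0.0007,  0.0009,  0.0005]), 'effort': array([  0.0005, -61.8448, -26.1579,  -0.0001,   0.0042,   0.    ]), 'tool_pos': array([0.2269, 0.5821, 0.2417]), 'orientation': array([-0.0002,  0.1848,  0.9828, -0.0006]), 'wrist_force': array([0.0297, 0.3276, 0.8964]), 'torque': array([-0.0223,  0.0191, -0.022 ]), 'grip_width': 0.08514770229291886}
side 403.7916449538369 256.0620925243871 193.50976959479996 (array([ 0.0712, -0.5603,  0.9999]), array([ 0.4273,  0.4715, -0.7715]))
stand [([0.5302, -0.0449, 0.0036], 0.84, [[254.0, 226.0]]), ([0.7259, 0.2304, 0.0005], 0.72, [[243.0, 148.0]]), ([0.5168, 0.1586, 0.0008], 0.68, [[209.0, 190.0]])]
capsule [([0.5171, 0.1573, 0.0475], 0.57, [[208.0, 181.0]])]
belly [([0.5177, 0.158, 0.0298], 0.66, [[208.0, 184.0]]), ([0.5163, 0.1584, 0.046], 0.17, [[207.0, 181.0]])]
lid_hinge [([0.5189, 0.1783, 0.0523], 0.61, [[204.0, 176.0]])]
lid_edge [([0.5221, 0.1588, 0.0854], 0.49, [[207.0, 171.0]])]
rest [([0.5339, -0.2317, 0.0015]
[... 700 characters left out ...]
.0]])]
capsule [([0.5187, 0.1605, 0.0462], 0.82, [[204.0, 225.0]])]
belly [([0.5141, 0.1578, 0.0337], 0.72, [[205.0, 227.0]])]
lid_hinge [([0.5179, 0.1811, 0.0539], 0.7, [[197.0, 225.0]])]
lid_edge [([0.5155, 0.1602, 0.0867], 0.53, [[202.0, 224.0]]), ([0.5321, -0.2285, -0.0024], 0.5, [[328.0, 220.0]])]
rest [([0.5322, -0.228, 0.001], 0.7, [[328.0, 220.0]])]
seat [([0.5332, -0.2274, 0.0623], 0.85, [[331.0, 217.0]]), ([0.5142, 0.1583, 0.0825], 0.36, [[203.0, 225.0]])]
flask [([0.7083, 0.0269, -0.0011], 0.72, [[247.0, 168.0]]), ([0.5293, -0.2293, -0.0008], 0.24, [[328.0, 221.0]])]
dish [([0.526, -0.4235, -0.0004], 0.68, [[389.0, 221.0]])]
brush [([0.5189, 0.43, 0.0011], 0.65, [[120.0, 229.0]])]
```

View pics/side0.png

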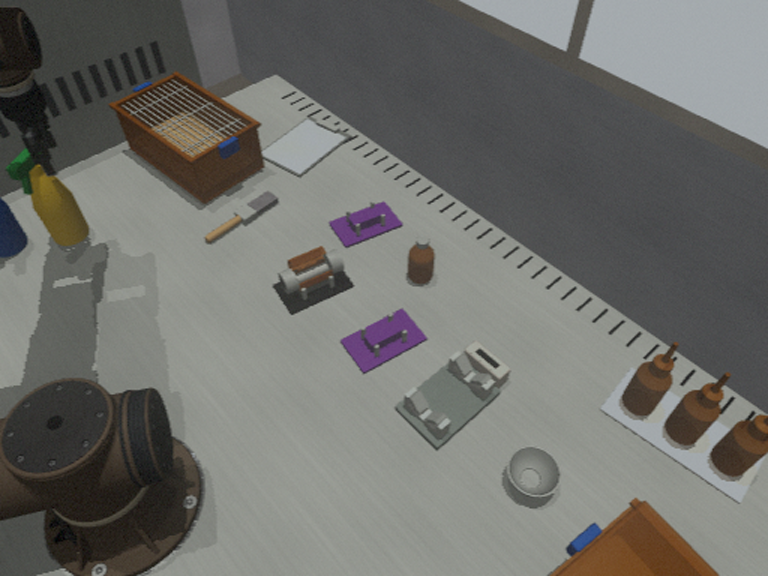

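View pics/top0.png

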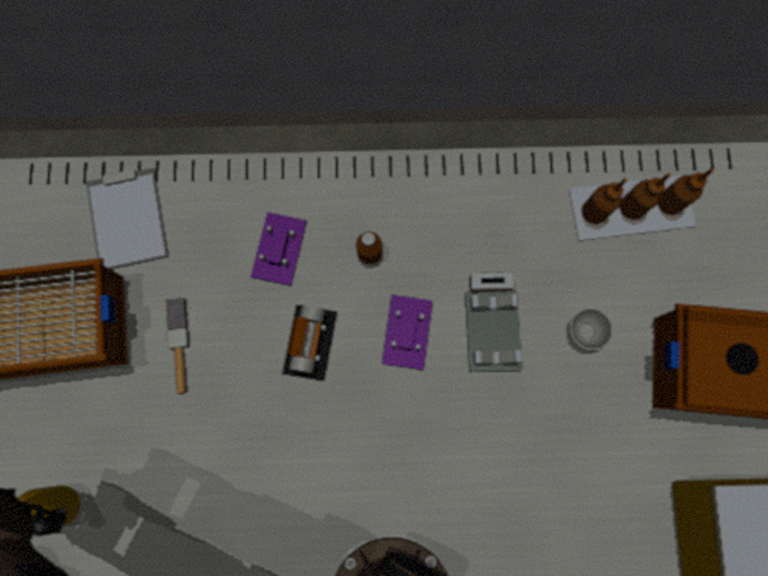

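```bash
python3 - <<'E'
from h import *
for n,c1,c2 in [('side',(150,140,270,230),(250,215,350,290)),('top',(150,180,260,262),(280,180,370,247))]:
    d=get_image(n); save(d,n+'c1.png',6,c1); save(d,n+'c2.png',7,c2)
E
```

```text
(no output)
```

View pics/sidec1.png

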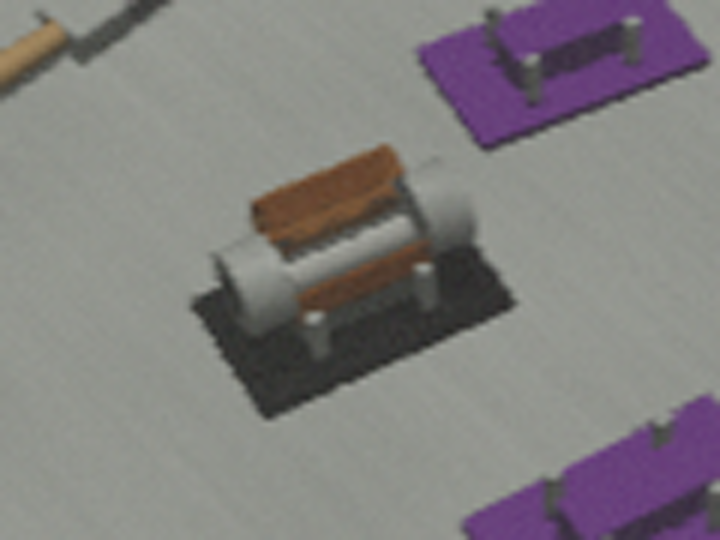

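View pics/topc1.png

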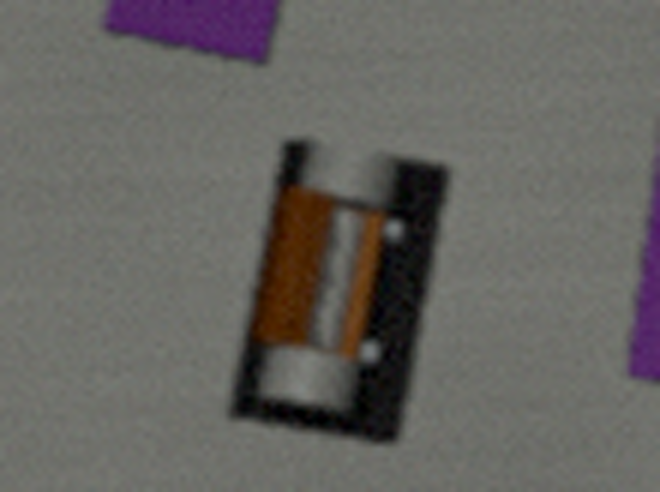

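View pics/topc2.png

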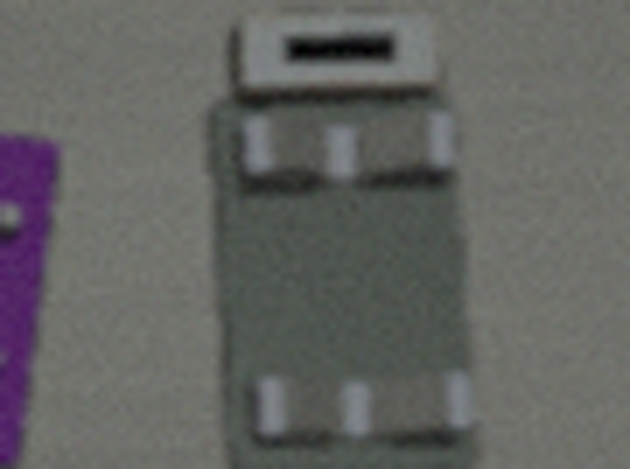

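View pics/sidec2.png

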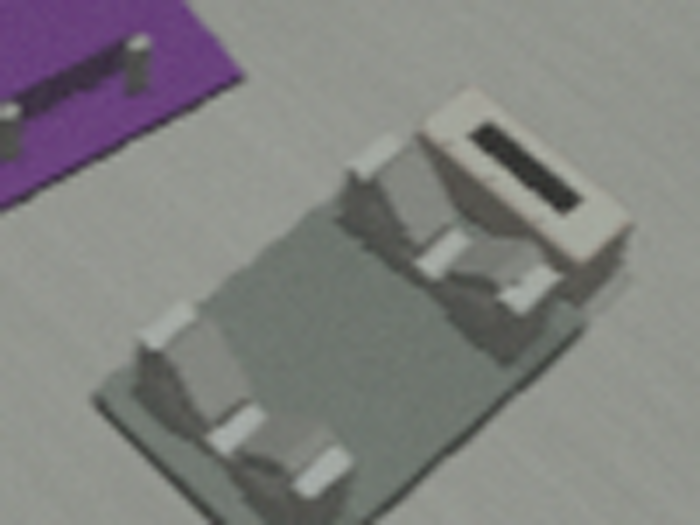

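Black stand at top px (205,227) holds the capsule with the lid open; the hinge is on the left, which is +y. Look-alikes are the purple stands at top px (185,165) and (271,220), and the bottles on the tray. The only flask candidate near the middle is at (247,165). The rest is at (329,218) with its housing at the far end. Next I'll refine the poses.

```bash
cat > fit.py <<'E'
from h import *
from scipy.optimize import minimize
def corners(p,x0,x1,y0,y1,z0,z1):
    c=np.array([[x,y,z] for x in(x0,x1) for y in(y0,y1) for z in(z0,z1)])
    s=np.sin(p[2]);k=np.cos(p[2])
    return np.c_[p[0]+k*c[:,0]-s*c[:,1],p[1]+s*c[:,0]+k*c[:,1],c[:,2]]
def rend(p,d,boxes,S=8,crop=None):
    x0,y0,x1,y1=crop
    m=np.zeros(((y1-y0)*S,(x1-x0)*S),np.uint8)
    for b in boxes:
        q=(proj(corners(p,*b),d)+0.5-[x0,y0])*S-0.5
        cv2.fillConvexPoly(m,np.round(cv2.convexHull(q.astype(np.float32))*16).astype(np.int32),255,shift=4)
    return cv2.resize(m,(x1-x0,y1-y0),interpolation=cv2.INTER_AREA)/255.
def fit(views,p0,boxes,ign,soft):
    # views: (d,crop); soft(img)->membership 0..1
    data=[]
    for d,c in views:
        im=d['image'][c[1]:c[3],c[0]:c[2]].astype(float)
        w=1-(rend(p0,d,ign,4,c)>0) if ign else np.ones(im.shape[:2])
        data.append((d,c,soft(im),w))
    def cost(p): return sum((w*(rend(p,d,boxes,8,c)-m)**2).sum() for d,c,m,w in data)
    best=minimize(cost,p0,method='Nelder-Mead',options=dict(initial_simplex=np.array(p0)+np.array([[0,0,0],[.006,0,0],[0,.006,0],[0,0,.06]]),xatol=1e-5,fatol=1e-3))
    return best.x,best.fun
E
cat > run1.py <<'E'
from fit import *
T=get_image('top');S=get_image('side')
np.set_printoptions(precision=4,suppress=True)
def dark(im):
    g=im.mean(2); lo,hi=np.percentile(g,3),np.median(g[:5]); print('lv',lo,hi)
    return np.clip((hi-g)/(hi-lo),0,1)
plate=[(-.075,.075,-.045,.045,0,.008)]
# ignore capsule+lid+posts region
ign=[(-.069,.069,-.03,.045,.02,.095),(-.04,.04,-.032,.032,.0,.045)]
for vs in ([(T,(170,185,240,270))],[(S,(165,150,250,225))],[(T,(170,185,240,270)),(S,(165,150,250,225))]):
    print('stand',fit(vs,[.516,.160,-.22],plate,ign,dark))
E
python3 run1.py
```

```text
lv 16.333333333333332 108.33333333333333
stand (array([ 0.5164,  0.1595, -0.1907]), np.float64(23.631000905569977))
lv 50.406666666666666 144.0
stand (array([ 0.5158,  0.1573, -0.1887]), np.float64(150.42193417252247))
lv 16.333333333333332 108.33333333333333
lv 50.406666666666666 144.0
stand (array([ 0.5159,  0.1583, -0.1919]), np.float64(179.91996082867857))
```

```bash
cat > run2.py <<'E'
from fit import *
T=get_image('top');S=get_image('side')
np.set_printoptions(precision=4,suppress=True)
plate=[(-.085,.085,-.055,.055,0,.012)]
from scipy.ndimage import gaussian_filter
def fitr(views,p0):
    data=[]
    for d,c in views:
        im=cv2.GaussianBlur(d['image'],(0,0),.6)[c[1]:c[3],c[0]:c[2]].astype(float)
        g=im.mean(2)
        w=(rend(p0,d,[(-.1,.083,-.07,.07,0,.012)],4,c)>.5)&(rend(p0,d,[(-.072,.15,-.045,.045,0.012,.06)],4,c)==0)
        r=rend(p0,d,plate,8,c)
        a=np.median(g[w&(r>.99)]);b=np.median(g[w&(r==0)]);print('lv',a,b)
        data.append((d,c,np.clip((b-g)/(b-a),0,1),w))
    cost=lambda p:sum((w*(rend(p,d,plate,8,c)-m)**2).sum() for d,c,m,w in data)
    b=minimize(cost,p0,method='Nelder-Mead',options=dict(initial_simplex=np.array(p0)+np.array([[0,0,0],[.006,0,0],[0,.006,0],[0,0,.06]]),xatol=1e-5,fatol=1e-3))
    return b.x,b.fun
a=(T,(295,170,365,260));b=(S,(255,215,350,305))
for vs in ([a],[b],[a,b]): print('rest',fitr(vs,[.532,-.229,.045]))
def draw(d,n,crop,s):
    im=cv2.resize(cv2.cvtColor(d['image'],cv2.COLOR_RGB2BGR)[crop[1]:crop[3],crop[0]:crop[2]],None,fx=s,fy=s,interpolation=cv2.INTER_CUBIC)
    def line(p,box):
        x0,x1,y0,y1,z,z2=box
        k,q=np.cos(p[2]),np.sin(p[2])
        P=[[p[0]+k*x-q*y,p[1]+q*x+k*y,zz] for x,y,zz in ((x0,y0,z),(x1,y0,z),(x1,y1,z2),(x0,y1,z2))]
        uv=(proj(P,d)+.5-[crop[0],crop[1]])*s-.5
        cv2.polylines(im,[np.round(uv*16).astype(np.int32)],True,(0,255,0),1,cv2.LINE_AA,4)
    p=fitr([a,b],[.532,-.229,.045])[0]
    for bx in [(-.085,.085,-.055,.055,.012,.012)]+[(x,x+.024,y0,y0+.012,.032,.032) for x in(-.07,.046) for y0 in(-.006,)]+[(x,x+.024,.006*g,.030*g,.032,.056) for x in(-.07,.046) for g in (1,-1)]: line(p,bx)
    p=[.516,.1585,-.19]
    for bx in [(-.075,.075,-.045,.045,.008,.008)]+[(x-.004,x+.004,y-.0035,y+.0035,.038,.038) for x in(-.032,.032) for y in(-.025,.025)]: line(p,bx)
    cv2.imwrite('pics/'+n,im)
draw(T,'ov_t.png',(170,180,350,260),4)
draw(S,'ov_s.png',(165,150,350,300),4)
E
python3 run2.py
```

```text
lv 79.0 109.66666666666667
rest (array([ 0.529 , -0.227 , -0.0044]), np.float64(10.694490226239878))
lv 106.33333333333333 145.33333333333334
rest (array([ 0.5294, -0.2305,  0.0011]), np.float64(12.53179403764446))
lv 79.0 109.66666666666667
lv 106.33333333333333 145.33333333333334
rest (array([ 0.5293, -0.2295,  0.0055]), np.float64(45.0877868246437))
lv 79.0 109.66666666666667
lv 106.33333333333333 145.33333333333334
lv 79.0 109.66666666666667
lv 106.33333333333333 145.33333333333334
```

View pics/ov_t.png

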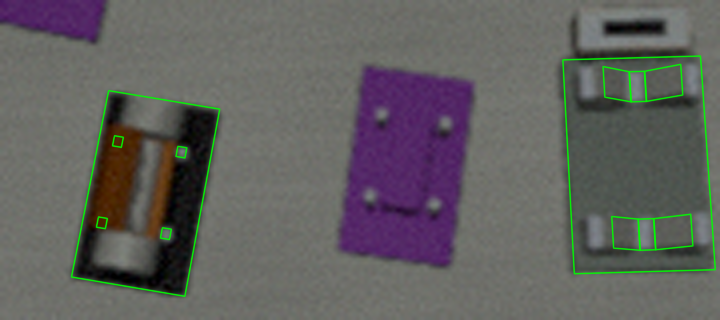

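View pics/ov_s.png

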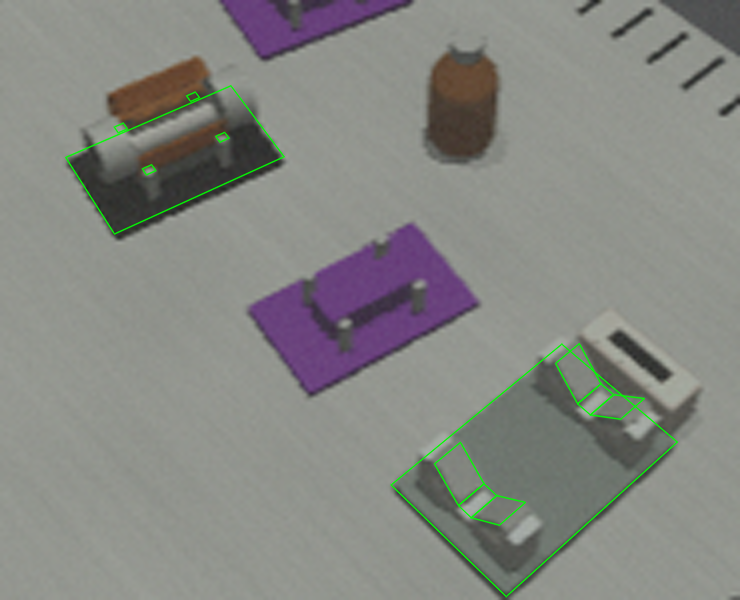

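The overlays match. The lid is open about 1.0 rad, from the network's edge and hinge points. I'll compute the approach with the jaws shut.

```bash
cat >> h.py <<'E'
def goto(p,yaw):
    s=status.observe(); q=s['orientation']; Rc=R.from_quat([q[1],q[2],q[3],q[0]])
    k,n=np.cos(yaw),np.sin(yaw)
    Rt=R.from_matrix(np.array([[-k,-n,0],[-n,k,0],[0,0,-1]]).T)  # tool x=-(k,n), y=(-n,k), z down
    Rt=R.from_matrix(np.column_stack([[-k,-n,0],[-n,k,0],[0,0,-1]]))
    d=Rc.inv().apply(np.array(p)-s['tool_pos'])
    print('t',s['time'],'shift',d.round(4),'turn',(Rc.inv()*Rt).as_rotvec().round(4),'dist',np.linalg.norm(d).round(3))
def here(x0,y0,yaw):
    s=status.observe();p=s['tool_pos'];dx,dy=p[0]-x0,p[1]-y0
    q=s['orientation'];Rc=R.from_quat([q[1],q[2],q[3],q[0]]).as_matrix()
    print('t',s['time'],'tcp',p.round(4),'in frame x %.1f y %.1f mm'%(1e3*(dx*np.cos(yaw)+dy*np.sin(yaw)),1e3*(-dx*np.sin(yaw)+dy*np.cos(yaw))),'yaw',np.arctan2(-Rc[0,1],Rc[1,1]).round(4),'tz',Rc[:,2].round(3),'F',s['wrist_force'].round(2),'w',s['grip_width'].round(4))
E
python3 -c "
from h import *
goto([.517,.1635,.24],-.19);goto([.517,.1635,.14],-.19)"
```

```text
t 1.4 shift [-0.4223 -0.2849  0.0023] turn [ 1.000e-04  0.000e+00 -1.818e-01] dist 0.509
t 1.4 shift [-0.4223 -0.2849  0.1023] turn [ 1.000e-04  0.000e+00 -1.818e-01] dist 0.52
```

Emit:
step_arm(series=[0,-0.03,-0.02,0,0,0,-0.02,0,-0.08,-0.055,0,0,0,-0.05,0,-0.13,-0.088,0,0,0,-0.08,0,-0.18,-0.121,0,0,0,-0.11,0,-0.23,-0.155,0,0,0,-0.14,0,-0.28,-0.189,0,0,0,-0.17,0,-0.33,-0.223,0,0,0,-0.182,0,-0.37,-0.25,0,0,0,-0.182], force=40)

```text
time: 2.4
tool_pos: [0.482, 0.213, 0.2425]
orientation: [0.0, 0.095, 0.995, 0.0]
wrist_force: [0.7, 0.1, -0.4]
grip_width: 0.0001
```

```bash
python3 -c "
from h import *
here(.516,.1585,-.19);goto([.517,.1635,.14],-.19)"
```

```text
Traceback (most recent call last):
  File "h.py", line 31, in here
    print('t',s['time'],'tcp',p.round(4),'in frame x %.1f y %.1f mm'%(1e3*(dx*np.cos(yaw)+dy*np.sin(yaw)),1e3*(-dx*np.sin(yaw)+dy*np.cos(yaw))),'yaw',np.arctan2(-Rc[0,1],Rc[1,1]).round(4),'tz',Rc[:,2].round(3),'F',s['wrist_force'].round(2),'w',s['grip_width'].round(4))
                                                                                                                                                                                                                                                    ^^^^^^^^^^^^^^^^^^^^^
AttributeError: 'float' object has no attribute 'round'
```

```bash
sed -i "s/s\['grip_width'\].round(4)/round(s['grip_width'],4)/" h.py; python3 -c "
from h import *
here(.516,.1585,-.19);goto([.517,.1635,.14],-.19)"
```

```text
t 2.4 tcp [0.482  0.213  0.2425] in frame x -43.6 y 47.1 mm yaw -0.1905 tz [ 0.001  0.    -1.   ] F [ 0.66  0.12 -0.43] w 0.0001
t 2.4 shift [-0.0436 -0.042   0.1025] turn [ 0.0003  0.0005 -0.0005] dist 0.119
```

Emit:
step_arm(series=[0,-0.02,-0.02,0.02,0,0,0,0,-0.0436,-0.042,0.04,0,0,0,0,-0.0436,-0.042,0.07,0,0,0,0,-0.0436,-0.042,0.09,0,0,0,0,-0.0436,-0.042,0.1025,0,0,0,0,-0.0436,-0.042,0.1025,0,0,0])

```text
time: 3.15
tool_pos: [0.5157, 0.1656, 0.1394]
orientation: [-0.0, 0.095, 0.996, -0.0]
wrist_force: [-0.5, -0.8, 0.4]
grip_width: 0.0001
```

```bash
python3 -c "
from h import *
here(.516,.1585,-.19)
for n,c in (('side',(150,100,270,230)),('top',(150,160,270,262))):
  d=get_image(n);save(d,n+'2.png',5,c);print(proj([[.517,.1635,.129]],d))"
```

```text
t 3.15 tcp [0.5157 0.1656 0.1394] in frame x -1.6 y 6.9 mm yaw -0.1896 tz [-0.001 -0.    -1.   ] F [-0.55 -0.75  0.43] w 0.0001
[[203.78214418 161.55489144]]
[[199.49290846 221.928847  ]]
```

View pics/side2.png

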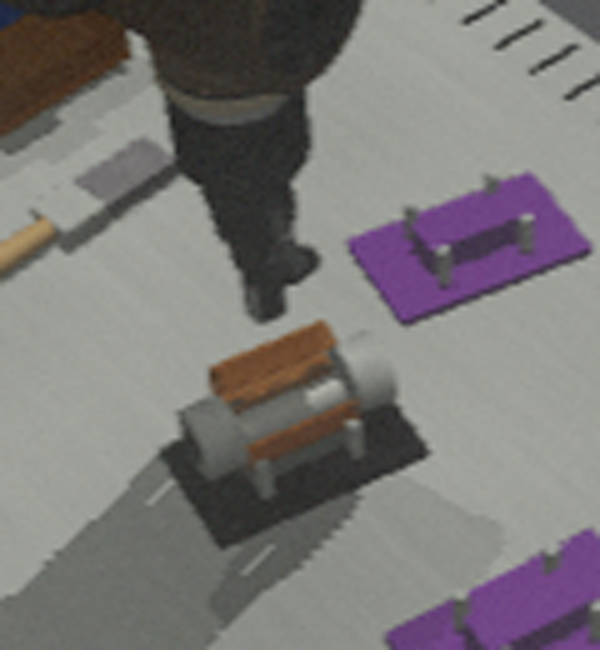

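View pics/top2.png

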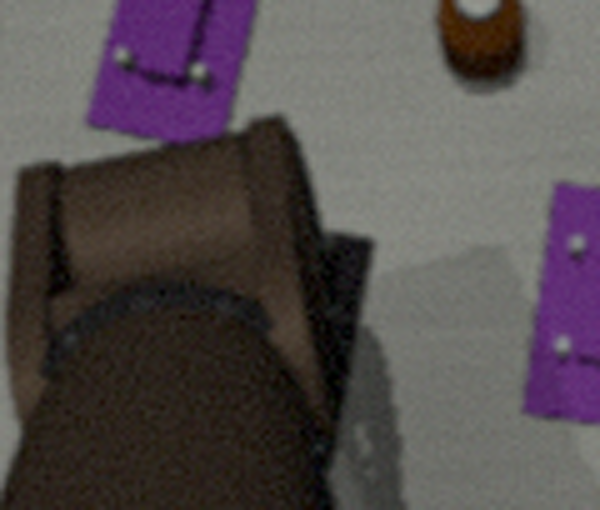

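Emit:
step_arm(series=[0,0,0,0.02,0,0,0,0,0,0,0.034,0,0,0,0,0,0,0.04,0,0,0,0,0,0,0.044,0,0,0,0,0,-0.002,0.048,0,0,0,0,0,-0.004,0.051,0,0,0,0,0,-0.005,0.054,0,0,0,0,0,-0.006,0.054,0,0,0])

```text
time: 4.25
tool_pos: [0.515, 0.1589, 0.0877]
orientation: [0.001, 0.095, 0.996, -0.0]
wrist_force: [-5.4, -8.2, 19.4]
grip_width: 0.0001
```

```bash
python3 -c "
from h import *
here(.516,.1585,-.19)
for n,c in (('side',(150,100,270,230)),):
  d=get_image(n);save(d,n+'3.png',5,c)"
```

```text
t 4.25 tcp [0.515  0.1589 0.0877] in frame x -1.1 y 0.2 mm yaw -0.1895 tz [ 0.001 -0.001 -1.   ] F [-5.35 -8.15 19.36] w 0.0001
```

View pics/side3.png

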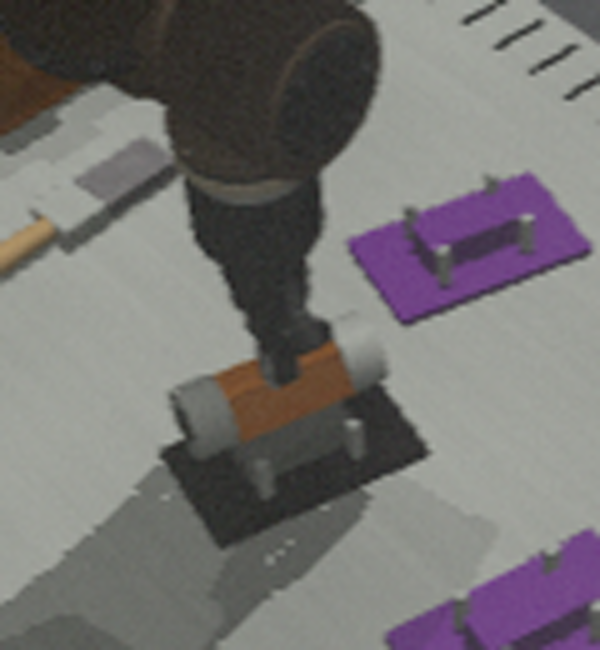

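The lid looks down, but the collars appear a little displaced and there is a sideways force of about 8 N. I'll back off and look again.

Emit:
step_arm(series=[0,0,0,-0.015,0,0,0,0,0,0,-0.05,0,0,0,0,0,0,-0.08,0,0,0,0,0,0.06,-0.1,0,0,0,0,0,0.09,-0.1,0,0,0,0,0,0.09,-0.1,0,0,0])

```text
time: 5.05
tool_pos: [0.5317, 0.2498, 0.1865]
orientation: [0.001, 0.094, 0.996, 0.0]
wrist_force: [0.3, -0.1, -0.0]
grip_width: 0.0005
```

```bash
python3 -c "
from h import *
here(.516,.1585,-.19)
for n,c in (('side',(150,100,270,230)),('top',(150,160,270,262))):
  d=get_image(n);save(d,n+'4.png',5,c)
  for t in ['capsule','belly','lid_hinge','lid_edge']:
    print(n,t,[(np.round(x['centre'],4).tolist(),round(x['conf'],2)) for x in models.place_of(t,d)[:2]])"
```

```text
t 5.05 tcp [0.5317 0.2498 0.1865] in frame x -1.8 y 92.6 mm yaw -0.1873 tz [ 0.001  0.001 -1.   ] F [ 0.34 -0.13 -0.04] w 0.0005
side capsule [([0.5149, 0.158, 0.045], 0.97)]
side belly [([0.5193, 0.1597, 0.0292], 0.72)]
side lid_hinge []
side lid_edge [([0.5158, 0.1427, 0.0476], 0.75)]
top capsule [([0.5166, 0.1583, 0.0498], 0.87)]
top belly [([0.5158, 0.1606, 0.0326], 0.79)]
top lid_hinge [([0.5191, 0.1769, 0.0518], 0.6)]
top lid_edge [([0.5119, 0.1397, 0.0482], 0.58)]
```

View pics/side4.png

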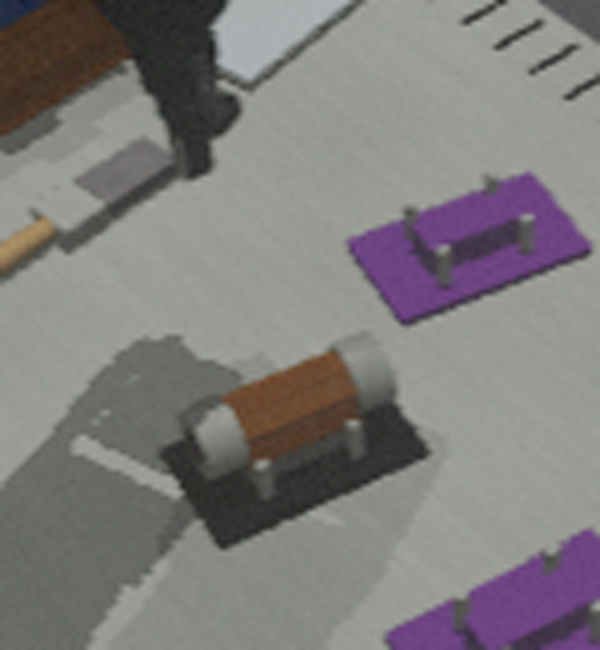

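View pics/top4.png

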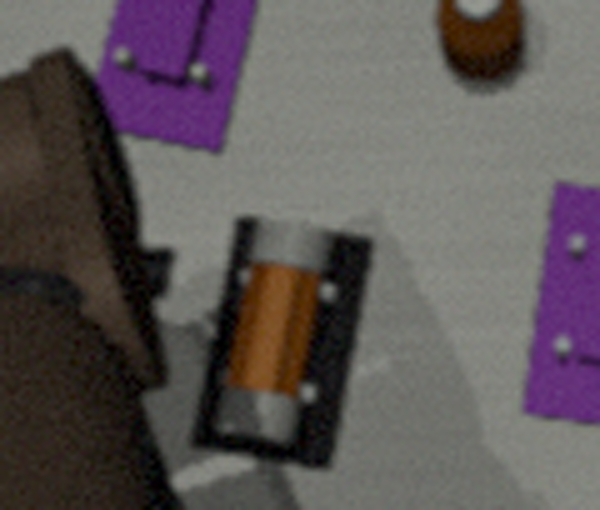

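The capsule is back in its bed with the lid down. The tips evidently reach about 7 mm further when shut than I assumed. I'll press again, gently and nearer the free edge, to be sure the lid is fully shut.

```bash
python3 -c "
from h import *
x,y=.516+.189*-.004,.1585-.982*.004
goto([x,y,.186],-.19);goto([x,y,.095],-.19);goto([x,y,.088],-.19)
for n,c in (('side',(175,150,240,220)),):
  d=get_image(n);save(d,n+'4z.png',8,c)
"
```

```text
t 5.55 shift [-0.0014 -0.0944 -0.0002] turn [ 0.     -0.     -0.0004] dist 0.094
t 5.55 shift [-0.0014 -0.0944  0.0908] turn [ 0.     -0.     -0.0004] dist 0.131
t 5.55 shift [-0.0014 -0.0944  0.0978] turn [ 0.     -0.     -0.0004] dist 0.136
```

View pics/side4z.png

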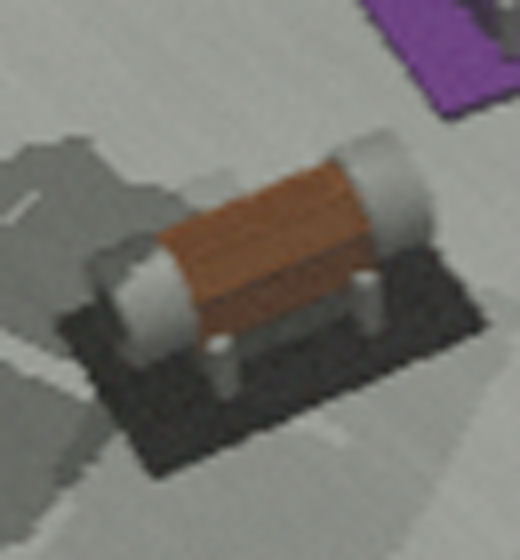

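Emit:
step_arm(series=[0,-0.0014,-0.05,0,0,0,0,0,-0.0014,-0.0944,0.02,0,0,0,0,-0.0014,-0.0944,0.06,0,0,0,0,-0.0014,-0.0944,0.082,0,0,0,0,-0.0014,-0.0944,0.089,0,0,0,0,-0.0014,-0.0944,0.091,0,0,0,0,-0.0014,-0.0944,0.091,0,0,0])

```text
time: 6.48
tool_pos: [0.5156, 0.1552, 0.0955]
orientation: [0.001, 0.095, 0.996, 0.0]
wrist_force: [0.3, 0.3, 1.1]
grip_width: -0.0
```

```bash
python3 -c "
from h import *
here(.516,.1585,-.19)"
```

```text
t 6.475 tcp [0.5156 0.1552 0.0955] in frame x 0.2 y -3.3 mm yaw -0.1896 tz [ 0.001  0.    -1.   ] F [0.27 0.35 1.15] w -0.0
```

Down in small steps, watching the force.

Emit:
step_arm(series=[0,0,0,0.004,0,0,0,0,0,0,0.006,0,0,0,0,0,0,0.006,0,0,0])

```text
time: 6.85
tool_pos: [0.5152, 0.1551, 0.0888]
orientation: [-0.0, 0.095, 0.996, 0.0]
wrist_force: [0.6, -0.3, -0.1]
grip_width: 0.0002
```

Emit:
step_arm(series=[0,0,0,0.004,0,0,0,0,0,0,0.004,0,0,0])

```text
time: 7.1
tool_pos: [0.5151, 0.155, 0.0845]
orientation: [-0.0, 0.095, 0.995, -0.0]
wrist_force: [-0.1, -0.2, 1.1]
grip_width: 0.0001
```

Emit:
step_arm(series=[0,0,0,0.002,0,0,0,0,0,0,0.0035,0,0,0,0,0,0,0.0035,0,0,0])

```text
time: 7.48
tool_pos: [0.5153, 0.155, 0.0813]
orientation: [0.0, 0.095, 0.995, 0.0]
wrist_force: [-0.7, 0.6, 0.4]
grip_width: -0.0001
```

Emit:
step_arm(series=[0,0,0,0.001,0,0,0,0,0,0,0.001,0,0,0])

```text
time: 7.72
tool_pos: [0.5153, 0.155, 0.0809]
orientation: [0.0, 0.095, 0.996, 0.0]
wrist_force: [-2.3, -0.8, 9.3]
grip_width: -0.0003
```

Contact came at tip height 70 mm, exactly the shut lid's top, with 9 N of push. I'll retract, open and go down to grip.

Emit:
step_arm(series=[0,0,0,0.0005,0,0,0,0,0,0,0.0005,0,0,0,0,0,0,-0.03,0,0,0,0.5,0,0,-0.06,0,0,0,1,0,0,-0.06,0,0,0,1,0,0,-0.06,0,0,0,1,0,0,-0.06,0,0,0])

```text
time: 8.6
tool_pos: [0.5149, 0.155, 0.1394]
orientation: [-0.001, 0.095, 0.995, -0.0]
wrist_force: [-1.1, 0.4, 0.2]
grip_width: 0.0719
```

```bash
cat > capfit.py <<'E'
from h import *
here(.516,.1585,-.19)
for n,c in (('side',(165,140,245,220)),('top',(165,180,245,262))):
  d=get_image(n);save(d,n+'5.png',6,c)
  for t in ['capsule','lid_edge']:
    print(n,t,[(np.round(x['centre'],4).tolist(),round(x['conf'],2)) for x in models.place_of(t,d)[:2]])
goto([.516,.1585,.14],-.19);goto([.516,.1585,.039],-.19)
E
python3 capfit.py
```

```text
t 8.6 tcp [0.5149 0.155  0.1394] in frame x -0.4 y -3.7 mm yaw -0.1898 tz [-0.001 -0.    -1.   ] F [-1.15  0.42  0.22] w 0.0719
side capsule []
side lid_edge [([0.5152, 0.1425, 0.0526], 0.6), ([0.5181, 0.1582, 0.0333], 0.36)]
top capsule []
top lid_edge []
t 8.9 shift [-0.0002  0.0036  0.    ] turn [-0.0001 -0.0004  0.0002] dist 0.004
t 8.9 shift [-0.0002  0.0036  0.101 ] turn [-0.0001 -0.0004  0.0002] dist 0.101
```

View pics/side5.png

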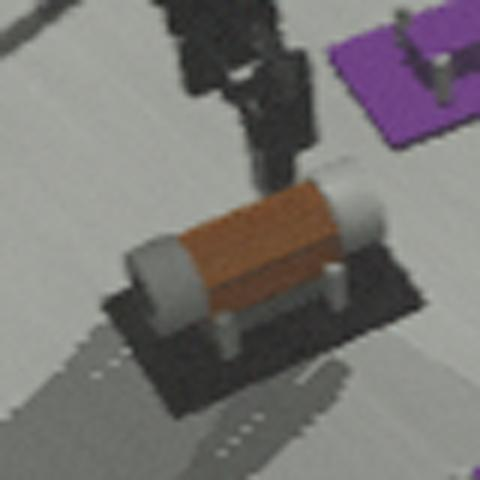

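Emit:
step_arm(series=[1,0,0.0036,0.03,0,0,0,1,0,0.0036,0.06,0,0,0,1,0,0.0036,0.085,0,0,0,1,0,0.0036,0.1,0,0,0,1,0,0.0036,0.1,0,0,0,1,0,0.0036,0.1,0,0,0])

```text
time: 9.65
tool_pos: [0.5163, 0.1587, 0.041]
orientation: [0.0, 0.095, 0.996, 0.0]
wrist_force: [0.3, -0.6, 0.0]
grip_width: 0.0858
```

```bash
python3 -c "
from h import *
here(.516,.1585,-.19)"
```

```text
t 9.65 tcp [0.5163 0.1587 0.041 ] in frame x 0.3 y 0.2 mm yaw -0.1898 tz [ 0.001  0.    -1.   ] F [ 0.32 -0.56  0.  ] w 0.0858
```

Emit:
step_arm(series=[0.6,0,0,0,0,0,0,0.5,0,0,0,0,0,0,0.45,0,0,0,0,0,0,0.4,0,0,0,0,0,0,0.3,0,0,0,0,0,0,0.3,0,0,0,0,0,0,0.3,0,0,0,0,0,0], force=60)

```text
time: 10.52
tool_pos: [0.5162, 0.1587, 0.0409]
orientation: [0.0, 0.095, 0.995, 0.0]
wrist_force: [-0.6, 0.5, 5.7]
grip_width: 0.0397
```

```bash
python3 capfit.py
```

```text
t 10.525 tcp [0.5162 0.1587 0.0409] in frame x 0.1 y 0.2 mm yaw -0.19 tz [ 0.001  0.    -1.   ] F [-0.55  0.54  5.75] w 0.0397
side capsule [([0.517, 0.1573, 0.0476], 0.88)]
side lid_edge [([0.5148, 0.1421, 0.047], 0.5)]
top capsule [([0.526, -0.4207, -0.0033], 0.59)]
top lid_edge []
t 10.825 shift [ 0.     -0.0002 -0.0991] turn [0.0005 0.0008 0.    ] dist 0.099
t 10.825 shift [ 0.0001 -0.0002  0.0019] turn [0.0005 0.0008 0.    ] dist 0.002
```

View pics/side5.png

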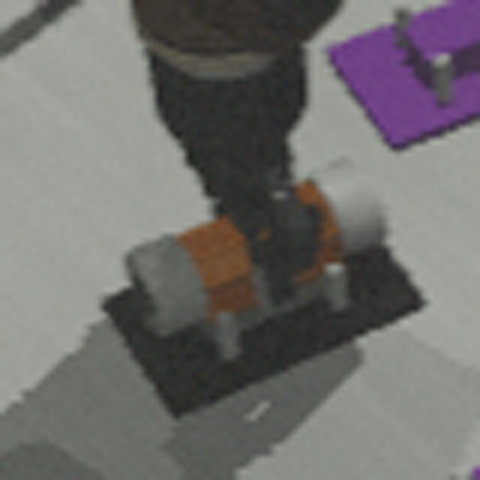

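Emit:
step_arm(series=[0.3,0,0,-0.01,0,0,0,0.3,0,0,-0.03,0,0,0,0.3,0,0,-0.06,0,0,0,0.3,0,0,-0.09,0,0,0,0.3,0,0,-0.11,0,0,0,0.3,0,0,-0.11,0,0,0,0.3,0,0,-0.11,0,0,0])

```text
time: 11.7
tool_pos: [0.5155, 0.1585, 0.1497]
orientation: [-0.0, 0.095, 0.996, -0.0]
wrist_force: [-0.1, -0.1, -2.3]
grip_width: 0.0391
```

```bash
cat > ov.py <<'E'
import sys
from fit import *
# draw capsule model at pose of gripper + offset dx along tool axis
def circ(x,r,n=32):
    a=np.linspace(0,2*np.pi,n); return np.c_[np.full(n,x),r*np.cos(a),r*np.sin(a)]
def ov(n,name,crop,s,dx=0,dz=.009,extra=None):
    d=get_image(n); st=status.observe(); q=st['orientation'];Rc=R.from_quat([q[1],q[2],q[3],q[0]]).as_matrix()
    X=-Rc[:,0];Y=Rc[:,1];Z=-Rc[:,2]; c=st['tool_pos']+X*dx+Z*dz
    im=cv2.resize(cv2.cvtColor(d['image'],cv2.COLOR_RGB2BGR)[crop[1]:crop[3],crop[0]:crop[2]],None,fx=s,fy=s,interpolation=cv2.INTER_CUBIC)
    for x in(-.065,-.039,.039,.065):
        P=c+circ(x,.024)@np.stack([X,Y,Z]); uv=(proj(P,d)+.5-[crop[0],crop[1]])*s-.5
        cv2.polylines(im,[np.round(uv*16).astype(np.int32)],True,(0,255,0),1,cv2.LINE_AA,4)
    cv2.imwrite('pics/'+name,im); print(n,'cap model centre',c.round(4))
E
python3 - <<'E'
from ov import *
here(.516,.1585,-.19)
ov('side','side6.png',(150,110,260,220),6)
ov('top','top6.png',(150,165,260,262),6)
goto([.5295,-.2295,.15],0.0)
E
```

```text
t 11.7 tcp [0.5155 0.1585 0.1497] in frame x -0.5 y -0.1 mm yaw -0.1898 tz [-0.001 -0.    -1.   ] F [-0.11 -0.09 -2.28] w 0.0391
side cap model centre [0.5155 0.1585 0.1584]
top cap model centre [0.5155 0.1585 0.1584]
t 11.8 shift [-0.0869 -0.3784 -0.0006] turn [-0.0004 -0.0016 -0.1898] dist 0.388
```

View pics/side6.png

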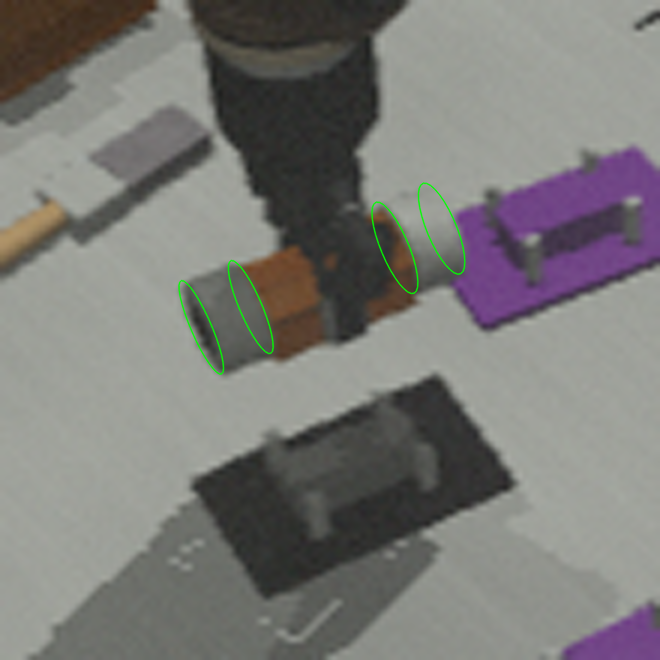

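View pics/top6.png

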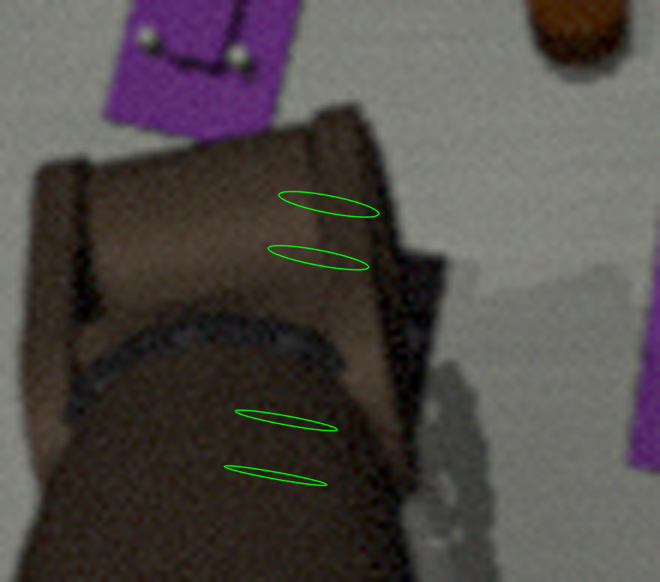

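Emit:
step_arm(series=[0.3,-0.006,-0.02,0,0,0,-0.01,0.3,-0.017,-0.065,0,0,0,-0.03,0.3,-0.028,-0.115,0,0,0,-0.055,0.3,-0.039,-0.165,0,0,0,-0.08,0.3,-0.05,-0.215,0,0,0,-0.105,0.3,-0.06,-0.265,0,0,0,-0.13,0.3,-0.07,-0.31,0,0,0,-0.16,0.3,-0.08,-0.35,0,0,0,-0.18])

```text
time: 12.8
tool_pos: [0.528, -0.2019, 0.1493]
orientation: [-0.001, 0.005, 1.0, 0.0]
wrist_force: [0.6, -0.4, -2.9]
grip_width: 0.0392
```

```bash
python3 -c "
from h import *
goto([.5295,-.2295,.15],0.0)"
```

```text
t 12.8 shift [-0.0017 -0.0276 -0.0007] turn [ 0.0008 -0.0013 -0.0097] dist 0.028
```

Emit:
step_arm(series=[0.3,-0.001,-0.015,0,0,0,-0.005,0.3,-0.0017,-0.0285,0,0,0,-0.0097,0.3,-0.0017,-0.0285,0.02,0,0,-0.0097,0.3,-0.0017,-0.0285,0.045,0,0,-0.0097,0.3,-0.0017,-0.0285,0.06,0,0,-0.0097,0.3,-0.0017,-0.0285,0.06,0,0,-0.0097,0.3,-0.0017,-0.0285,0.06,0,0,-0.0097])

```text
time: 13.68
tool_pos: [0.5303, -0.2287, 0.0909]
orientation: [0.0, -0.0, 1.0, -0.0]
wrist_force: [0.3, -0.1, -3.2]
grip_width: 0.0393
```

```bash
python3 - <<'E'
from ov import *
here(.5295,-.2295,0)
ov('side','side7.png',(250,190,350,290),7)
ov('top','top7.png',(280,150,380,250),7)
goto([.5295,-.2295,.056],0.0)
E
```

```text
t 13.675 tcp [ 0.5303 -0.2287  0.0909] in frame x 0.8 y 0.8 mm yaw 0.0002 tz [ 0.001 -0.    -1.   ] F [ 0.26 -0.14 -3.15] w 0.0393
side cap model centre [ 0.5303 -0.2288  0.1001]
top cap model centre [ 0.5302 -0.2288  0.1001]
t 13.775 shift [ 0.0008 -0.0007  0.0351] turn [-0.0006  0.0012  0.0001] dist 0.035
```

View pics/side7.png

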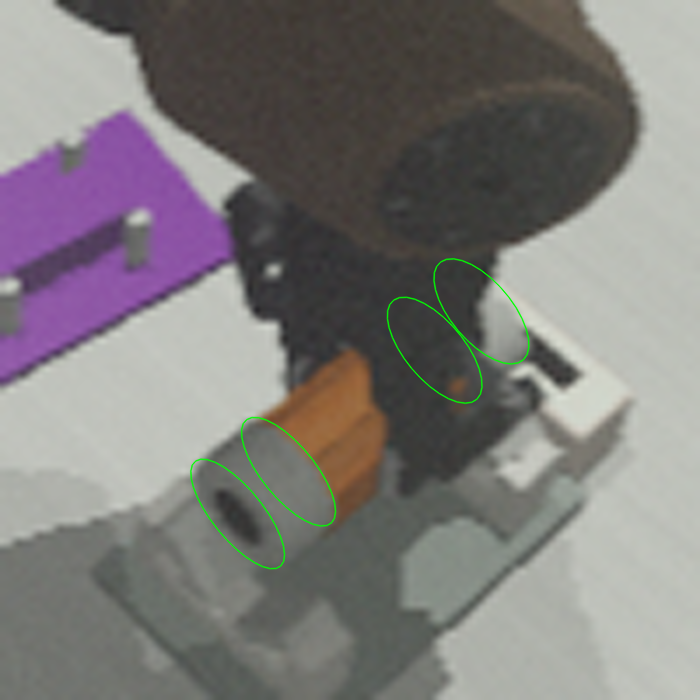

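View pics/top7.png

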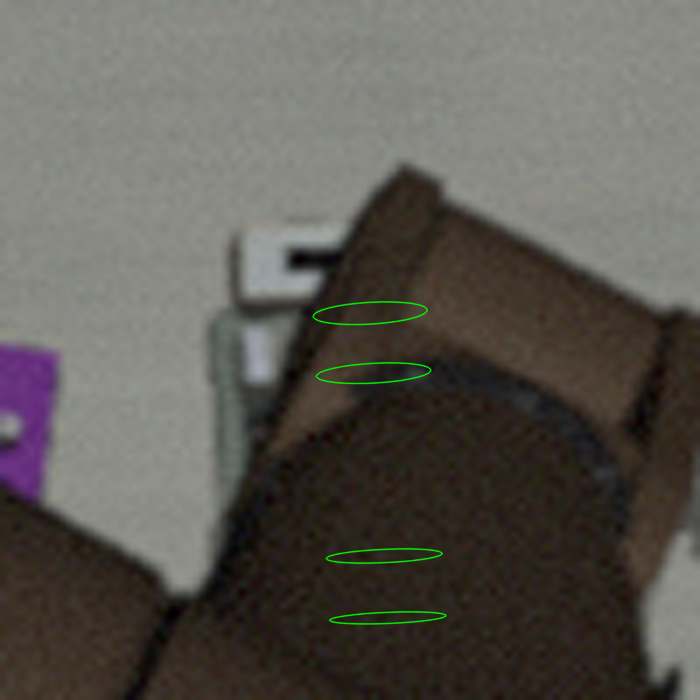

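Emit:
step_arm(series=[0.3,0.0,-0.0003,0.012,0,0,0,0.3,0.0,-0.0003,0.024,0,0,0,0.3,0,-0.0003,0.032,0,0,0,0.3,0,-0.0003,0.035,0,0,0,0.3,0,-0.0003,0.035,0,0,0], force=80)

```text
time: 14.4
tool_pos: [0.5299, -0.229, 0.055]
orientation: [-0.0, 0.0, 1.0, 0.0]
wrist_force: [0.4, -0.6, -2.5]
grip_width: 0.0392
```

Emit:
step_arm(series=[0.3,0,0,0.001,0,0,0,0.3,0,0,0.002,0,0,0,0.3,0,0,0.002,0,0,0])

```text
time: 14.78
tool_pos: [0.5299, -0.229, 0.0534]
orientation: [0.0, 0.0, 1.0, 0.0]
wrist_force: [-0.1, -0.4, -1.9]
grip_width: 0.0391
```

```bash
python3 - <<'E'
from ov import *
here(.5295,-.2295,0); print(status.observe()['torque'].round(3))
E
```

```text
t 14.775 tcp [ 0.5299 -0.229   0.0534] in frame x 0.4 y 0.5 mm yaw -0.0001 tz [ 0.  0. -1.] F [-0.08 -0.44 -1.93] w 0.0391
[-0.016 -0.046 -0.028]
```

Emit:
step_arm(series=[0.3,0,0,0.001,0,0,0,0.3,0,0,0.0015,0,0,0,0.3,0,0,0.0015,0,0,0])

```text
time: 15.15
tool_pos: [0.53, -0.229, 0.052]
orientation: [0.0, -0.0, 1.0, -0.0]
wrist_force: [-1.3, 1.6, 1.7]
grip_width: 0.0392
```

Emit:
step_arm(series=[0.3,0,0,0.0005,0,0,0,0.3,0,0,0.001,0,0,0,0.3,0,0,0.001,0,0,0])

```text
time: 15.52
tool_pos: [0.53, -0.2289, 0.0518]
orientation: [0.0, 0.0, 1.0, -0.0]
wrist_force: [-4.0, 3.9, 12.6]
grip_width: 0.0388
```

Emit:
step_arm(series=[0.3,-0.0003,0.0003,0,0,0,0,0.3,-0.0003,0.0003,0.0005,0,0,0,0.3,-0.0003,0.0003,0.0005,0,0,0])

```text
time: 15.9
tool_pos: [0.5302, -0.2285, 0.0514]
orientation: [0.0, 0.0, 1.0, -0.0]
wrist_force: [-4.9, 5.3, 13.7]
grip_width: 0.0389
```

```bash
python3 - <<'E'
from ov import *
here(.5295,-.2295,0); print(status.observe()['torque'].round(3))
ov('side','side8.png',(250,190,350,290),7)
ov('top','top8.png',(280,150,380,250),7)
d=get_image('side')
for t in ['capsule','seat','lid_edge','rest']: print(t,[(np.round(x['centre'],4).tolist(),round(x['conf'],2)) for x in models.place_of(t,d)[:2]])
E
```

```text
t 15.9 tcp [ 0.5302 -0.2285  0.0514] in frame x 0.7 y 1.0 mm yaw -0.0 tz [ 0.001 -0.    -1.   ] F [-4.94  5.31 13.67] w 0.0389
[0.587 0.39  0.054]
side cap model centre [ 0.5302 -0.2285  0.0604]
top cap model centre [ 0.5302 -0.2285  0.0604]
capsule [([0.5322, -0.2303, 0.0608], 0.83)]
seat [([0.5301, -0.2289, 0.0609], 0.63)]
lid_edge [([0.5331, -0.2469, 0.0606], 0.57)]
rest [([0.5313, -0.2302, 0.0002], 0.92), ([0.518, 0.1585, 0.0007], 0.31)]
```

View pics/side8.png

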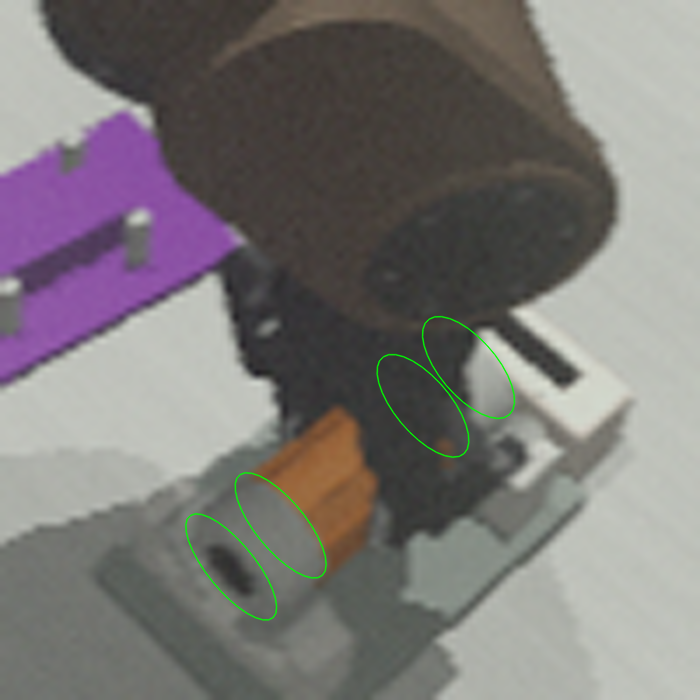

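Moving +y let the capsule sink, so it is mainly on the right rail. I'll keep nudging +y.

Emit:
step_arm(series=[0.3,0.0004,0.0003,0,0,0,0,0.3,0.0004,0.0006,0,0,0,0,0.3,0.0004,0.0006,0,0,0,0])

```text
time: 16.62
tool_pos: [0.5302, -0.2283, 0.0512]
orientation: [0.001, -0.0, 1.0, -0.0]
wrist_force: [-2.5, 1.8, 10.7]
grip_width: 0.0389
```

Emit:
step_arm(series=[0.3,0,0.0003,0,0,0,0,0.3,0,0.0006,0,0,0,0,0.3,0,0.0006,0,0,0,0])

```text
time: 17.0
tool_pos: [0.5303, -0.2282, 0.0511]
orientation: [0.001, -0.0, 1.0, -0.001]
wrist_force: [-2.6, -1.1, 9.0]
grip_width: 0.039
```

Emit:
step_arm(series=[0.3,0,-0.0001,0.0004,0,0,0,0.3,0,-0.0001,0.0007,0,0,0,0.3,0,-0.0001,0.0007,0,0,0])

```text
time: 17.38
tool_pos: [0.5303, -0.2282, 0.0511]
orientation: [0.001, -0.0, 1.0, -0.001]
wrist_force: [-4.8, 0.2, 17.3]
grip_width: 0.0391
```

```bash
python3 - <<'E'
from ov import *
here(.5295,-.2295,0); s=status.observe();print(s['torque'].round(3),s['orientation'].round(4),s['qvel'].round(4))
E
```

```text
t 17.375 tcp [ 0.5303 -0.2282  0.0511] in frame x 0.8 y 1.3 mm yaw 0.0006 tz [ 0.002 -0.002 -1.   ] F [-4.82  0.2  17.33] w 0.0391
[-0.045  0.545  0.344] [ 1.e-03 -3.e-04  1.e+00 -8.e-04] [-0.0004 -0.0009  0.0001  0.0008 -0.0008  0.0021]
```

Emit:
step_arm(series=[0.3,0,0,0.0002,0,0,0,0.3,0,0,0.0002,0,0,0,0.3,0,0,0.0002,0,0,0,0.3,0,0,0.0002,0,0,0])

```text
time: 17.88
tool_pos: [0.5303, -0.2282, 0.0511]
orientation: [0.001, -0.0, 1.0, -0.001]
wrist_force: [-4.5, 0.5, 19.2]
grip_width: 0.0386
```

```bash
python3 - <<'E'
from ov import *
ov('side','side9.png',(250,190,350,290),7)
for i in range(2):
  d=get_image('side')
  for t in ['capsule','seat','lid_edge','rest']: print(t,[(np.round(x['centre'],4).tolist(),round(x['conf'],2)) for x in models.place_of(t,d)[:1]])
for n in ('flask','dish','brush'): print(n,[np.round(x['centre'],4).tolist() for x in models.place_of(n,d)[:1]])
F=[]
for i in range(6):
  get_image('side'); F.append(np.r_[status.observe()['wrist_force'],status.observe()['torque']])
print(np.array(F).round(2)); here(.5295,-.2295,0)
E
```

```text
side cap model centre [ 0.5303 -0.2282  0.0601]
capsule [([0.5335, -0.2269, 0.0546], 0.86)]
seat [([0.529, -0.2282, 0.0649], 0.87)]
lid_edge [([0.5337, -0.2486, 0.0617], 0.52)]
rest [([0.5317, -0.2307, -0.0003], 0.82)]
capsule [([0.5353, -0.228, 0.0613], 0.91)]
seat [([0.5314, -0.2283, 0.0633], 0.96)]
lid_edge [([0.5343, -0.2454, 0.0582], 0.76)]
rest [([0.529, -0.2323, 0.0019], 0.56)]
flask []
dish [[0.5268, -0.4263, -0.0001]]
brush [[0.5149, 0.4362, 0.0009]]
[[-4.970e+00  1.280e+00  1.893e+01 -4.000e-02  6.300e-01  2.900e-01]
 [-4.880e+00  9.800e-01  1.947e+01  0.000e+00  5.800e-01  2.800e-01]
 [-4.680e+00  9.000e-01  1.886e+01  1.000e-02  6.100e-01  2.600e-01]
 [-4.530e+00  7.500e-01  1.935e+01 -2.000e-02  6.500e-01  2.800e-01]
 [-4.060e+00  5.600e-01  1.855e+01  0.000e+00  5.900e-01  2.400e-01]
 [-4.970e+00  5.600e-01  1.939e+01 -5.000e-02  6.000e-01  2.400e-01]]
t 18.875 tcp [ 0.5303 -0.2282  0.0511] in frame x 0.8 y 1.3 mm yaw 0.0006 tz [ 0.002 -0.002 -1.   ] F [-4.97  0.56 19.39] w 0.0392
```

View pics/side9.png

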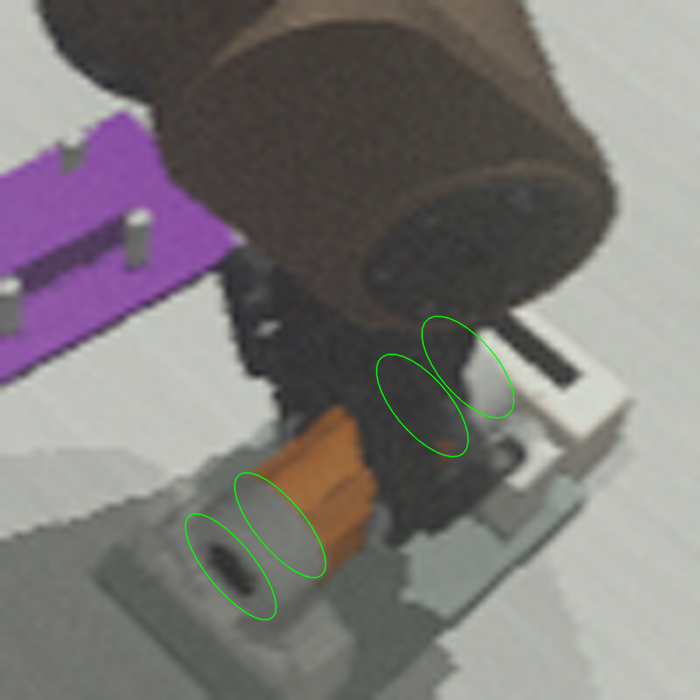

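```bash
python3 - <<'E'
from ov import *
d=get_image('side');crop=(255,215,350,300);s=8
im=cv2.resize(cv2.cvtColor(d['image'],cv2.COLOR_RGB2BGR)[crop[1]:crop[3],crop[0]:crop[2]],None,fx=s,fy=s,interpolation=cv2.INTER_CUBIC)
def L(P,col):
    uv=(proj(P,d)+.5-[crop[0],crop[1]])*s-.5
    cv2.polylines(im,[np.round(uv*16).astype(np.int32)],False,col,1,cv2.LINE_AA,4)
c=np.array([.5295,-.2295,0])
L(c+[[-.085,.055,.012],[-.085,-.055,.012],[.085,-.055,.012]],(0,255,0))
for x in(-.07,-.046,.046,.07): L(c+[[x,.030,.056],[x,.006,.032],[x,-.006,.032],[x,-.03,.056]],(0,255,0))
L(c+[[.085,-.05,.04],[.085,.05,.04]],(0,255,0))
L(np.array([.5303,-.2282,.0601])+circ(-.065,.024),(0,0,255));L(np.array([.5303,-.2282,.0601])+circ(.065,.024),(0,0,255))
cv2.imwrite('pics/chk.png',im)
E
```

```text
(no output)
```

View pics/chk.png

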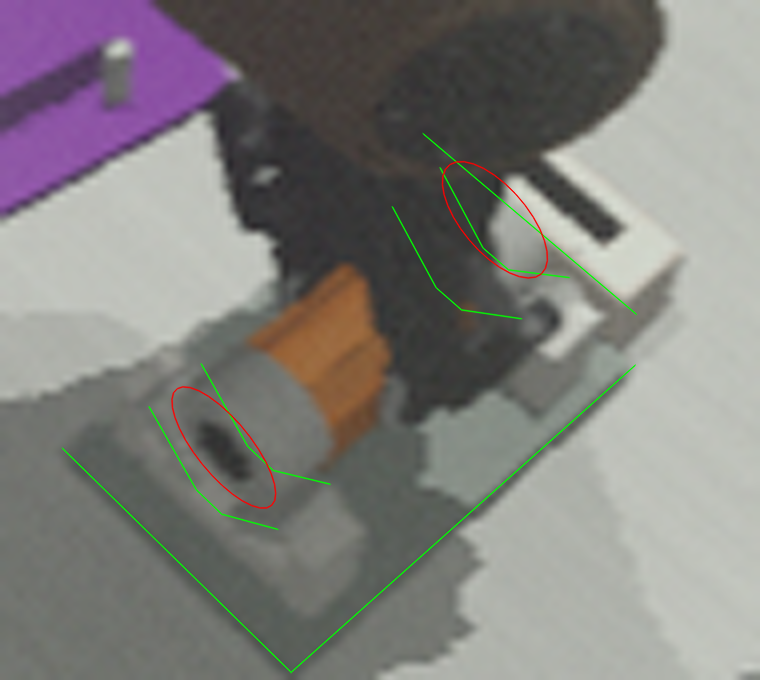

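```bash
python3 -c "
from h import *
print(status.observe()['wrist_force']);print(hand_in())"
```

```text
[-4.08419517  0.2401013  19.06196208]
the job is handed in; nothing more can be done
None
```

I shut the lid in the black stand, carried the capsule to the reader and laid it lid uppermost in the V-rest. I handed in at about 19 s, still gripping it and pressing down.

**What the last checks showed**
- **Lid:** it was shut and pressed flat. The second press met the lid at 70 mm above the table, exactly the shut height.
- **Pressing force:** the wrist reads about 19 N, roughly 21 N on the V allowing for the capsule's weight. With under 1 N sideways, I estimate 15 N per rail from the wrist force. The rails themselves were not measured.
- **Position:** the capsule's axis is about 60 mm high, by the tool height and the picture, and about 1 mm off centre along the rest. Its yaw is under 0.01 rad.
- **Bystanders:** the dish and brush still read in place. The last network call did not find the bottle, but the arm never went near it.

**What disagreed**
- The first, rougher press (19 N) briefly tilted the capsule in the stand. It settled back, and the second, gentler press found it in place.
- The network put the capsule 2 to 4 mm further along the rest than my overlay did. That is still within the 6 mm allowed.
- A force of about -4.5 N along the rest and a moment of about 0.6 N m remain, so the two collars may not be loaded equally.

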